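# Put the garlic away in the snap-lid canister

### The job

Put the garlic bulb away: press the thumb latch of the storage canister so that its sprung lid pops open, lower the bulb in, and press the lid down again until the latch snaps and holds it shut. Press gently and by feel, since the latch and lid break if they are forced, leave the canister standing where it is and do not disturb the potato, mushroom and onion.

Things in the scene. Friction and masses are not known exactly. Their poses are not given: they have to be found in the camera images.
- canister: White stoneware storage canister, loose, about 1 kg, 137 mm across. Origin: centre of its underside; thumb latch at its front (-x), lid hinge at +x, z up. Clear opening 118 mm across, inner floor 12 mm above the underside. A black screw collar (144 mm across) carries lid, latch and seal; its rim stands 76 to 91 mm above the underside, as far as it happens to be screwed on: not measured.
- latch_low (a point): Point 101 mm in front of the canister's axis, 70 mm above its underside. The latch's steel thumb pad (29 mm front to back, 36 mm wide) has the centre of its top 0 to 15 mm straight above this point (6 mm below the collar's rim); not measured. Pressed down, it frees the lid after about 4 mm, at 4 to 6 N, and meets a hard stop after 6 mm; it springs back when let go. It breaks above 20 N.
- lid (a joint): Round black lid with wooden disc, 141 mm across; top 15 mm above the rim when shut. Hinge pin 74 mm behind the canister's axis, 4 mm above the rim. 0 = shut, 1.72 = sprung open, standing up behind the mouth (rad). About 1 N at its front edge swings it down against the spring; from 0.07 it climbs the catch at up to 11 N, snaps at 0.02; hard stop just below 0. It breaks above 20 N.
- garlic: Garlic bulb, pale pink, 56 mm across and 56 mm high, 34 g, standing on the worktop. Origin at the centre of its underside, z up.
- potato: Brown potato, 66 x 106 mm (long along its y), 56 mm high. Origin at the centre of its underside. Leave it where it is.
- mushroom: White mushroom, 44 mm across, 38 mm high. Origin at the centre of its underside. Leave it where it is.
- onion: Brown onion, 83 mm across, 94 mm high, at the back right. Origin at the centre of its underside. Leave it where it is.
Things that resemble listed ones, but are neither listed nor needed, are in the scene too. What is shaped like the garlic but orange is not meant.

How it is judged (in metres and radians):
On the way, in this order (a step that is already met when the one before it is completed fails the run):
1. the lid has popped open (value of joint lid above 1.4 rad), for 0.2 s.
2. the garlic lies in the open canister, let go (value of joint lid above 0.8 rad and horizontal distance between garlic and canister below 0.05 m and z of garlic in the frame of canister below 0.055 m and contact force between anything else and garlic above 0.05 N and contact force between the fingers and garlic below 0.05 N and linear speed of garlic below 0.05 m/s), for 0.2 s.
At the end, for the whole second after the job is handed in: The lid is latched shut by itself (within 0.03 rad), with the garlic inside the canister (within 50 mm of its axis), and the canister stands upright and at rest (value of joint lid below 0.03 rad and horizontal distance between garlic and canister below 0.05 m and z of garlic in the frame of canister between 0 and 0.06 m and angle between canister's own z axis and vertical below 0.05 rad and linear speed of canister below 0.02 m/s); the robot touches nothing.
It fails at once if the latch, lid or canister is pushed with more than 20 N (contact force between any of the fingers, the arm and canister above 20 N).
It fails at once if the canister is shifted by more than 40 mm or tipped (distance of canister from where it was at the start of the episode above 0.04 m or angle between canister's own z axis and vertical above 0.25 rad).
It fails at once if the potato, mushroom or onion is moved by more than 30 mm (distance of any of potato, mushroom, onion from where it was at the start of the episode above 0.03 m).
It also fails if it takes over 72 s, if anything falls off the work surface, if the arm or the gripper's body presses on something with over 40 N, if the wrist force passes 120 N, or if a joint passes its speed limit or range.

### The arm

A 6-joint arm with a two-finger parallel gripper is mounted at the origin on a cart in front of the work surface, level with it; the furniture and walls round the work are solid. World frame = base frame: x ahead of the robot, y to its left, z up, the work surface at z = 0. Lengths are in m, angles in degrees, forces in N, time in s.
With the tool pointing down it reaches from about 0.3 to 0.95 m from the base axis. Payload 3.1 kg.
Tool frame: the origin (TCP) lies at the very end of the fingers, on their centre line; the grasp point (between the pads) lies 19 mm behind it; z points along the fingers, y is the line along which they close (so a half turn about z gives the same grasp; the last joint's range is limited). The gripper opens to 85 mm and grips with 20 to 120 N. Pads are 22 mm wide; open, the fingers measure 114 mm over their backs; the gripper's body (76 mm by 85 mm) begins 54 mm behind the grasp point. The pads swing forward as they close: fully open they stand 13 mm farther back than shut.
Start: joints at [-78.249, 17.653, 93.61, -0, 68.738, -3.994], TCP at [0.17, -0.602, 0.231] pointing down, gripper open.
Joint ranges: [-175.34, 175.34], [-45.06, 112.39], [2.9, 150.54], [-68.45, 248.45], [3.09, 151.38], [-168.51, 168.51]. Speed limits (degrees/s): [159.86, 159.86, 180, 180, 180, 180].

### API

Orientations are given as [roll, pitch, yaw] about the fixed x, y, z axes, in that order (R = Rz(yaw) Ry(pitch) Rx(roll)).
In Python, from station import bot, get_image, camera_params gives the robot as it stands.
- The arm moves only by the tool move_arm, never from a script. Its arguments are lists of equal length, an entry for each row: "offset": the shift along the world's x, y, z in normalised numbers (1 is 800 mm), a list of three; "roll": the turn about the world's z in a scale on which 1.0 is 120 degrees; "grip": the finger opening in cm, from 0 to 8.54. A call has 1 to 20 rows; each row is the pose to reach, as a shift and turn from the pose commanded when the call began; what a row does not reach only later rows make up. A row lasts 1/12 s, in which the tool goes at most 41.7 mm and 7.16 degrees, less where a joint would pass 70% of its speed; a pose out of reach is approached as far as the arm can. Shift and turn numbers lie between -1 and 1, and a call with a number outside is refused. A call with a gripper value outside its range is refused whole. The fingers move at their own pace and stop on an object; "newtons" is the grip in N (left out, the last holds). Time passes only in rows, so rows that repeat a pose let the fingers close. It gives the time, the measured TCP pose, the force, the opening and the grip force at its end, in the units of the state.
- bot.get_obs(): the state, without advancing time (a new reading comes with each control period).
- get_image(name): name is "scene" or "top" or "wrist"; returns the picture (400x640x3 uint8, red, green, blue); there is no depth.
- camera_params(name): a dict with "camera_matrix" (3x3 intrinsics, pixels), "k1" (the pictures are not rectified: a ray, as slopes to the right and down, at radius r is drawn at 1 + k1 r^2 times it, then the intrinsics apply), "R" (3x3) and "t" (3): a world point X has camera coordinates R X + t. Camera axes: x right, y down, z forward; pixel columns grow to the right and rows downward; lengths in m; the calibration is good to about 2 mm. A picture is of the moment at which its call begins: read the wrist's pose just before it. camera_params takes no time and is no camera call; for the wrist camera it gives the pose at the moment of the call.
- bot.hand_in(): hands the job in; it is judged then, once.
The state is a dict: "t": time; "joint_positions": joint angles; "joint_vel": joint speeds; "tau": joint torques, N m; "eef_pos": TCP position; "ee_rot": TCP orientation; "force": force on the tool from outside, world axes, zero at the start; "ft_torque": the same for the moment, N m; "width": finger opening in m; "finger_force": force on a finger pad.
Only numpy, scipy, OpenCV 4.12 (cv2) and the standard library are available. Lean on these libraries where they do the work, as an engineer would, in place of code of your own. Each camera call takes 0.05 s, during which the arm holds its last target. There are 200 camera calls.

## Working session

There is one attempt and no reset: what is moved stays moved. The work goes in short steps, Python scripts to look and compute and a tool call to move; the robot and the scene stay as the last step left them, time stands still between calls to the robot, and variables do not carry over. Pictures are saved under pics/ and viewed, at most 10 in all, crops included, and the job is handed in when it is done.

Besides the shell and the picture viewer there is one more tool, called after "Request:" as name(argument=value, ...) on one line, values as JSON. move_arm: Moves the arm, as the interface text tells. Its arguments: {"type":"object","properties":{"offset":{"type":"array","items":{"type":"array","items":{"type":"number"}}},"roll":{"type":"array","items":{"type":"number"}},"grip":{"type":"array","items":{"type":"number"}},"newtons":{"type":"number"}},"required":["offset","roll","grip"]}

```bash
ls; mkdir -p pics
python3 - <<'E'
from station import bot,get_image,camera_params
import cv2,numpy as np
for n in ("scene","top"):
    im=get_image(n); cv2.imwrite(f"pics/{n}0.png",im[...,::-1])
    p=camera_params(n); print(n,p)
o=bot.get_obs(); print(o)
E
```

```text
pics
scene {'camera_matrix': array([[394.06532731,   0.        , 322.86014821],
       [  0.        , 394.06532731, 189.8608278 ],
       [  0.        ,   0.        ,   1.        ]]), 'k1': -0.0235417000645493, 'R': array([[ 0.94569311, -0.32401549,  0.0260482 ],
       [-0.14308099, -0.48687705, -0.86167196],
       [ 0.29187733,  0.81115024, -0.50679672]]), 't': array([-0.55925713,  0.12830481,  0.74349247])}
top {'camera_matrix': array([[382.47020699,   0.        , 317.07956207],
       [  0.        , 382.47020699, 201.33466854],
       [  0.        ,   0.        ,   1.        ]]), 'k1': -0.08149289846124501, 'R': array([[-0.0205892 , -0.99962922, -0.01781884],
       [-0.99329993,  0.02247948, -0.11335748],
       [ 0.11371601,  0.01536551, -0.99339447]]), 't': array([-0.02048732,  0.60701308,  0.85029998])}
{'t': 0.1, 'joint_positions': array([-7.82471551e+01,  1.77014801e+01,  9.36815065e+01, -1.27879621e-03,
        6.87395594e+01, -3.99227760e+00]), 'joint_vel': array([-0.03089436, -0.09119255, -0.00162664, -0.10435966,  0.01024155,
       -0.0505834 ]), 'tau': array([-6.27614590e-04, -4.16407263e+01, -2.77644235e+01, -1.13102549e-04,
        4.09008106e-03,  2.29820088e-06]), 'eef_pos': array([ 0.16942565, -0.60081538,  0.23014658]), 'ee_rot': array([-1.79877668e+02, -7.34401767e-03,  1.57455796e+01]), 'force': array([-0.9637024 ,  0.80530994, -0.36540641]), 'ft_torque': array([-0.04647859, -0.01140764,  0.02642185]), 'finger_force': 0.0, 'width': 0.08520782426168214}
```

View pics/scene0.png

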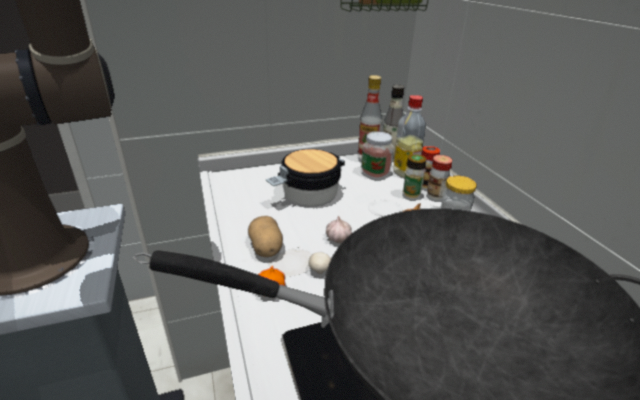

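View pics/top0.png

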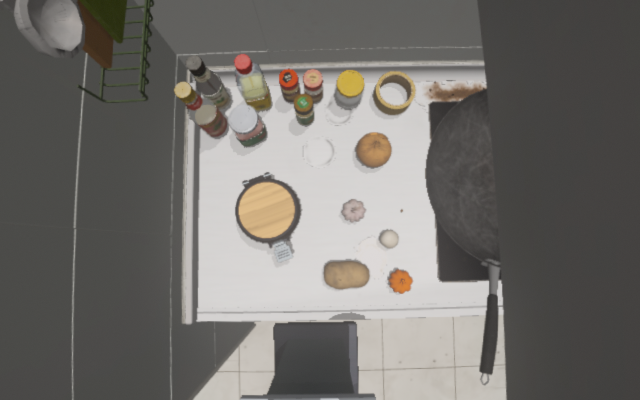

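Scene view: garlic (338,231), mushroom (319,261), orange decoy (272,274), potato (265,236), canister wood lid (311,161), latch (276,181).
Top view: garlic (353,210), mushroom (389,239), orange decoy (400,281), potato (346,275), onion (374,150), lid (267,210), latch (282,252).
Possible confusions for the garlic are the orange decoy, the mushroom, and the clear lids at top (318,151) and (340,110). The pale pink bulb with a tip at top (353,210) is the one described.

```bash
cat > h.py <<'E'
import cv2,numpy as np
from station import bot,get_image,camera_params
def ray(p,uv):
    K=p["camera_matrix"]; D=np.array([p["k1"],0,0,0,0.])
    x=cv2.undistortPoints(np.array([[uv]],float),K,D)[0,0]
    R=p["R"]; return -R.T@p["t"], R.T@np.array([x[0],x[1],1.])
def plane(p,uv,z):
    o,d=ray(p,uv); return o+d*(z-o[2])/d[2]
def tri(pairs):
    A=np.zeros((3,3));b=np.zeros(3);L=[ray(p,uv) for p,uv in pairs]
    for o,d in L:
        d=d/np.linalg.norm(d);M=np.eye(3)-np.outer(d,d);A+=M;b+=M@o
    X=np.linalg.solve(A,b)
    return X,[np.linalg.norm(np.cross(X-o,d/np.linalg.norm(d))) for o,d in L]
def proj(p,X):
    r,_=cv2.Rodrigues(p["R"])
    return cv2.projectPoints(np.array([X],float),r,p["t"],p["camera_matrix"],np.array([p["k1"],0,0,0,0.]))[0][0,0]
def blob(m,seed):
    m=cv2.morphologyEx(m.astype(np.uint8)*255,cv2.MORPH_OPEN,np.ones((2,2)))
    n,l,s,c=cv2.connectedComponentsWithStats(m)
    i=min((i for i in range(1,n) if s[i,4]>15),key=lambda i:np.hypot(*(c[i]-seed)))
    cs,_=cv2.findContours((l==i).astype(np.uint8),cv2.RETR_EXTERNAL,cv2.CHAIN_APPROX_NONE)
    return c[i],s[i],cs[0][:,0]
E
python3 - <<'E'
from h import *
P={n:camera_params(n) for n in("scene","top")}
I={n:cv2.imread(f"pics/{n}0.png") for n in P}
H={n:cv2.cvtColor(I[n],cv2.COLOR_BGR2HSV) for n in P}
def wood(h): return (h[...,0]>8)&(h[...,0]<25)&(h[...,1]>90)&(h[...,2]>120)
def pink(h,):return ((h[...,1]>22)|(h[...,2]<185))
r={}
for nm,f,sd in (("wood",wood,{"scene":(311,161),"top":(267,210)}),("garlic",pink,{"scene":(338,231),"top":(353,210)}),("mush",pink,{"scene":(319,261),"top":(389,239)}),("potato",wood,{"scene":(265,236),"top":(346,275)})):
    q=[]
    for n in P:
        c,s,k=blob(f(H[n]),np.array(sd[n])); e=cv2.fitEllipse(k) 
        if nm=="wood": c=np.array(e[0])
        print(nm,n,c,s,e); q.append((P[n],c))
    print("  tri",tri(q))
print("latch",tri([(P["scene"],(276,181)),(P["top"],(282,252))]))
big=np.hstack([cv2.resize(I["scene"][140:260,255:375],None,fx=3.3,fy=3.3,interpolation=2),cv2.resize(I["top"][165:285,230:350+20][:, :120],None,fx=3.3,fy=3.3,interpolation=2)])
cv2.imwrite("pics/crop1.png",big); print(big.shape)
E
```

```text
wood scene [311.57513428 161.79444885] [286 150  52  24 981] ((311.57513427734375, 161.79444885253906), (22.662879943847656, 52.00094985961914), 90.82889556884766)
wood top [267.14743042 210.67008972] [ 240  184   56   55 2423] ((267.1474304199219, 210.6700897216797), (54.178707122802734, 55.123470306396484), 45.94109344482422)
  tri (array([0.58424153, 0.07418842, 0.08678604]), [np.float64(0.0018795898962690625), np.float64(0.0018795898962690857)])
garlic scene [329.08252876 190.90203054] [     0      0    640    400 227969] ((333.3465576171875, 190.21449279785156), (443.17169189453125, 771.56201171875), 92.88274383544922)
garlic top [353.73333333 211.54942529] [342 200  25  24 435] ((353.7350158691406, 211.53358459472656), (22.205955505371094, 23.262643814086914), 60.23194885253906)
  tri (array([ 0.56896177, -0.10953386,  0.11447904]), [np.float64(0.005252712572236214), np.float64(0.005252712572236313)])
mush scene [266.91666667 240.32753623] [ 249  217   37   47 1380] ((266.9071350097656, 240.37730407714844), (33.948326110839844, 49.976104736328125), 162.43687438964844)
mush top 
[... 160 characters left out ...]
024562, -0.18215587,  0.07676109]), [np.float64(0.04487673511518366), np.float64(0.044876735115183565)])
potato scene [265.79353234 234.29975124] [250 218  32  34 804] ((265.79266357421875, 234.30897521972656), (28.525983810424805, 34.20705795288086), 149.866455078125)
potato top [401.09273183 282.04010025] [390 271  23  23 399] ((401.0992431640625, 282.0395202636719), (21.243560791015625, 22.240076065063477), 146.60452270507812)
  tri (array([ 0.4225927 , -0.20473628,  0.10994407]), [np.float64(0.0030426003634323262), np.float64(0.0030426003634322824)])
latch (array([0.49258414, 0.04559954, 0.06462076]), [np.float64(0.00046253353187842417), np.float64(0.00046253353187834464)])
(396, 792, 3)
```

View pics/crop1.png

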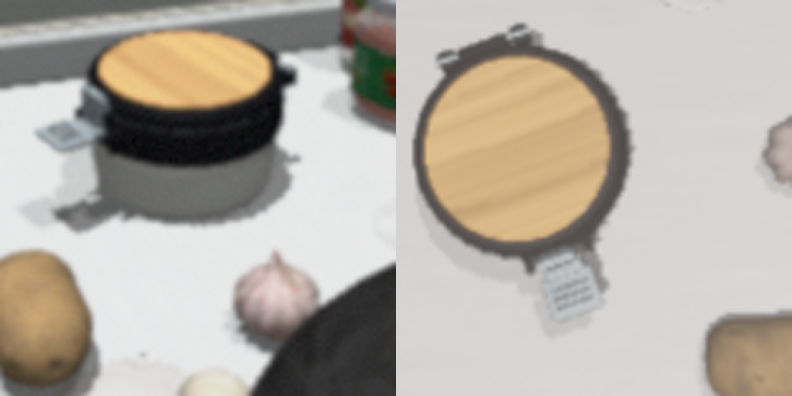

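Run:
```python
from h import *
np.set_printoptions(precision=4,suppress=True)
P={n:camera_params(n) for n in("scene","top")}
for n,a,b in (("pan handle end",(143,258),(486,378)),("handle root",(322,302),(494,262)),("garlic body",(339,232),(353.6,211)),("latch",(275.6,180),(283,253)),("jar lid",(378,139),(243,116)),("redcap",(416,101),(243,63)),("goldcap",(375,81),(182,90)),("mush",(319,261),(389,239)),("potato",(265.8,236),(346.5,274.5)),("basket",(384,5),(128,100)),
  ("hinge knob?",(342,162),(263,175))):
    print(n,*tri([(P["scene"],a),(P["top"],b)]))
for n in P: print(n,-P[n]["R"].T@P[n]["t"])
print("garlic plane28",plane(P["scene"],(339,232),.026),plane(P["top"],(353.6,211),.03))
for z in (.091,.098,.106): print(plane(P["scene"],(311.6,161.8),z),plane(P["top"],(267.15,210.67),z))
for z in (.07,.078,.085): print(plane(P["scene"],(275.6,180),z),plane(P["top"],(283,253),z))
```

```text
pan handle end [ 0.2569 -0.336   0.207 ] [np.float64(0.00039256845905857917), np.float64(0.0003925684590585943)]
handle root [ 0.4575 -0.3923  0.1323] [np.float64(0.005061719867737309), np.float64(0.005061719867737449)]
garlic body [ 0.5843 -0.1188  0.0186] [np.float64(0.0008421001891072763), np.float64(0.0008421001891070857)]
latch [0.4908 0.0429 0.069 ] [np.float64(0.0008378214052932957), np.float64(0.0008378214052933929)]
jar lid [0.7887 0.1272 0.1008] [np.float64(0.0043970955175559965), np.float64(0.004397095517555841)]
redcap [0.8673 0.1053 0.2024] [np.float64(4.2486268144403375e-05), np.float64(4.248626814443155e-05)]
goldcap [0.8054 0.2179 0.2263] [np.float64(0.0002886819037057761), np.float64(0.0002886819037056026)]
mush [ 0.5158 -0.198   0.0239] [np.float64(0.0003539854503072198), np.float64(0.0003539854503073839)]
potato [ 0.4375 -0.0975  0.0253] [np.float64(0.00031116430613045085), np.float64(0.00031116430613055375)]
basket [0.7573 0.2103 0.4076] [np.float64(0.044925921988879035), np.float64(0.04492592198887896)]
hinge knob? [0.6667 0.0856 0.0694] [np.float64(0.001980255827294773), np.float64(0.0019802558272946874)]
scene [ 0.3302 -0.7218  0.5019]
top [ 0.5058 -0.0472  0.9131]
garlic plane28 [ 0.5812 -0.1282  0.026 ] [ 0.5825 -0.1176  0.03  ]
[0.5835 0.0657 0.091 ] [0.582  0.0741 0.091 ]
[0.5792 0.0523 0.098 ] [0.5814 0.073  0.098 ]
[0.5743 0.037  0.106 ] [0.5807 0.0719 0.106 ]
[0.4912 0.0408 0.07  ] [0.49   0.0429 0.07  ]
[0.4882 0.0266 0.078 ] [0.4901 0.0421 0.078 ]
[0.4856 0.0143 0.085 ] [0.4903 0.0413 0.085 ]
```

The manual's scale: shifts go in shares of 800 mm and turns go in shares of 120 degrees. Converting my numbers, 60 cm / 80 = 0.75, 3.75 cm / 80 = 0.0469.

Request:
move_arm(offset=[[0,0,0.05],[0,0,0.1],[0,0,0.15],[0,0,0.1875],[0.0219,0.0469,0.1875],[0.0438,0.0938,0.1875],[0.0656,0.1406,0.1875],[0.0875,0.1875,0.1875],[0.1094,0.2344,0.1875],[0.1313,0.2813,0.1875],[0.1531,0.3281,0.1875],[0.175,0.375,0.1875],[0.1969,0.4219,0.1875],[0.2188,0.4688,0.1875],[0.2406,0.5156,0.1875],[0.2625,0.5625,0.1875],[0.2844,0.6094,0.1875],[0.3063,0.6563,0.1875],[0.3281,0.7031,0.1875],[0.35,0.75,0.1875]], roll=[0,0,0,0,0,0,0,0,0,0,0,0,0,0,0,0,0,0,0,0], grip=[0,0,0,0,0,0,0,0,0,0,0,0,0,0,0,0,0,0,0,0], newtons=30)

```text
t: 1.77
eef_pos: [0.4496, 0.0006, 0.381]
ee_rot: [180.0, 0.0, 15.8]
force: [0.3, -0.2, -0.2]
width: 0.0
finger_force: 0.0
```

Run:
```python
from h import *
import pickle
p=camera_params("wrist"); im=get_image("wrist"); cv2.imwrite("pics/w1.png",im[...,::-1]); pickle.dump(p,open("w1.pkl","wb"))
print(bot.get_obs()["eef_pos"],-p["R"].T@p["t"],p["R"])
for n,X in (("latch",(.49,.043,.07)),("can",(.583,.074,.091)),("garlic",(.583,-.119,.028))): print(n,proj(p,X))
```

```text
[0.45214871 0.00765993 0.38086304] [0.52984726 0.02322667 0.52230492] [[ 2.71796073e-01 -9.62354808e-01  3.43296482e-04]
 [-9.11492260e-01 -2.57316589e-01  3.20889441e-01]
 [-3.08721160e-01 -8.75294020e-02 -9.47116597e-01]]
latch [295.24996057 114.41239387]
can [288.56048107  29.03597143]
garlic [429.13436411  78.96650793]
```

View pics/w1.png

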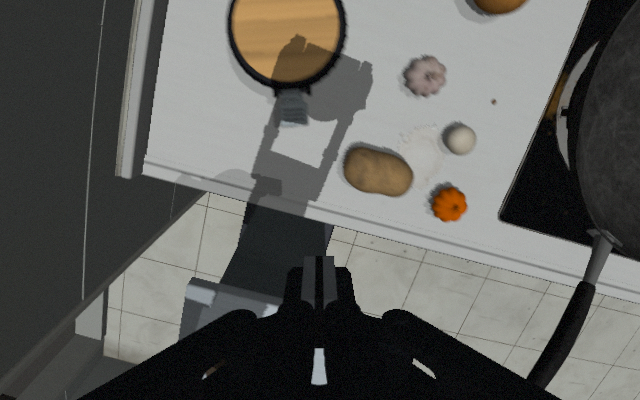

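Wrist view: lid centre (288,28), latch pad (292,106), garlic (425,76, pale pink, confirmed), mushroom (459,138), orange decoy (449,204). All of these agree with the triangulated positions, so I'm moving above the latch.

Converted, -18 cm / 80 = -0.225, 4.4 cm / 80 = 0.055.

Request:
move_arm(offset=[[0.0125,0.015,-0.025],[0.025,0.03,-0.0625],[0.0375,0.045,-0.1],[0.045,0.055,-0.1375],[0.045,0.055,-0.175],[0.045,0.055,-0.2125],[0.045,0.055,-0.225],[0.045,0.055,-0.225],[0.045,0.055,-0.225],[0.045,0.055,-0.225],[0.045,0.055,-0.225]], roll=[0,0,0,0,0,0,0,0,0,0,0], grip=[0,0,0,0,0,0,0,0,0,0,0])

```text
t: 2.73
eef_pos: [0.4874, 0.0423, 0.2037]
ee_rot: [179.9, -0.3, 15.7]
force: [0.1, -0.3, -0.3]
width: -0.0
finger_force: 0.0
```

Run:
```python
from h import *
import pickle
p=camera_params("wrist"); im=get_image("wrist"); cv2.imwrite("pics/w2.png",im[...,::-1]); pickle.dump(p,open("w2.pkl","wb"))
o=bot.get_obs();print(o["eef_pos"],o["ee_rot"],o["force"])
for n,X in (("latch",(.49,.043,.072)),("can",(.583,.074,.093)),("garlic",(.583,-.119,.028)),("tcp at pad",(o["eef_pos"][0],o["eef_pos"][1],.072))): print(n,proj(p,X))
```

```text
[0.48728065 0.04227662 0.2035942 ] [179.92954641  -0.24697683  15.73146511] [-0.42509094  0.82630775  0.19168284]
latch [318.3900078 190.5885882]
can [311.62956862  62.21371864]
garlic [513.09953588 130.50425989]
tcp at pad [318.34130307 193.85365586]
```

View pics/w2.png

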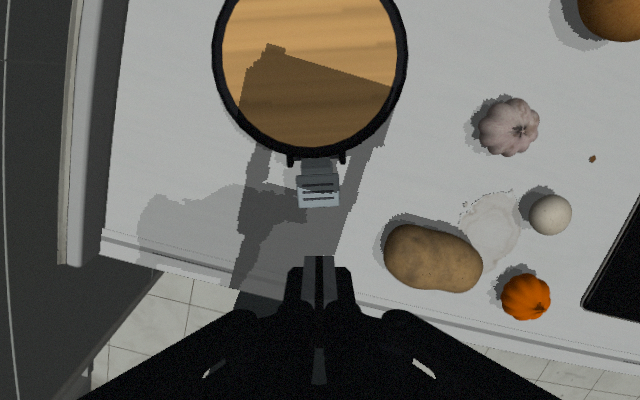

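The pad in the wrist view spans (297–340, 174–207), centre (318,190). The predicted position was (318.4,190.6), so the XY is confirmed. Descending by feel.

Converted, -11.5 cm / 80 = -0.1438, -10.5 cm / 80 = -0.1313.

Request:
move_arm(offset=[[0,0,-0.0375],[0,0,-0.075],[0,0,-0.1125],[0,0,-0.1313],[0,0,-0.1438],[0,0,-0.1438],[0,0,-0.1438],[0,0,-0.1438]], roll=[0,0,0,0,0,0,0,0], grip=[0,0,0,0,0,0,0,0])

```text
t: 3.45
eef_pos: [0.4874, 0.0424, 0.088]
ee_rot: [179.9, -0.2, 15.7]
force: [1.0, 0.3, 0.4]
width: 0.0001
finger_force: 0.0
```

Converted, -0.4 cm / 80 = -0.005, -0.3 cm / 80 = -0.0038.

Request:
move_arm(offset=[[0,0,-0.0013],[0,0,-0.0025],[0,0,-0.0038],[0,0,-0.005],[0,0,-0.005],[0,0,-0.005]], roll=[0,0,0,0,0,0], grip=[0,0,0,0,0,0])

```text
t: 3.95
eef_pos: [0.4855, 0.0424, 0.0822]
ee_rot: [-180.0, 0.0, 15.7]
force: [-0.5, 0.9, 0.2]
width: 0.0001
finger_force: 0.0
```

Converted, -0.3 cm / 80 = -0.0038, -0.2 cm / 80 = -0.0025.

Request:
move_arm(offset=[[0,0,-0.0013],[0,0,-0.0025],[0,0,-0.0038],[0,0,-0.0038],[0,0,-0.0038]], roll=[0,0,0,0,0], grip=[0,0,0,0,0])

```text
t: 4.37
eef_pos: [0.4854, 0.0424, 0.0791]
ee_rot: [-180.0, 0.0, 15.7]
force: [0.1, -0.7, -0.1]
width: 0.0002
finger_force: 0.0
```

Converted, -0.2 cm / 80 = -0.0025, -0.1 cm / 80 = -0.0013.

Request:
move_arm(offset=[[0,0,-0.0013],[0,0,-0.0025],[0,0,-0.0025],[0,0,-0.0025]], roll=[0,0,0,0], grip=[0,0,0,0])

```text
t: 4.7
eef_pos: [0.4855, 0.0424, 0.0772]
ee_rot: [-180.0, 0.0, 15.7]
force: [-0.4, 0.5, -0.3]
width: 0.0003
finger_force: 0.0
```

Converted, -0.2 cm / 80 = -0.0025, -0.1 cm / 80 = -0.0013.

Request:
move_arm(offset=[[0,0,-0.0013],[0,0,-0.0025],[0,0,-0.0025],[0,0,-0.0025]], roll=[0,0,0,0], grip=[0,0,0,0])

```text
t: 5.03
eef_pos: [0.4855, 0.0424, 0.0752]
ee_rot: [-180.0, 0.0, 15.7]
force: [-0.3, 0.4, 1.1]
width: -0.0
finger_force: 0.0
```

Request:
move_arm(offset=[[0,0,-0.0013],[0,0,-0.0025],[0,0,-0.0025],[0,0,-0.0025]], roll=[0,0,0,0], grip=[0,0,0,0])

```text
t: 5.37
eef_pos: [0.4855, 0.0424, 0.0732]
ee_rot: [-180.0, 0.0, 15.7]
force: [-1.3, -0.0, 0.5]
width: 0.0
finger_force: 0.0
```

Request:
move_arm(offset=[[0,0,-0.0013],[0,0,-0.0025],[0,0,-0.0025],[0,0,-0.0025]], roll=[0,0,0,0], grip=[0,0,0,0])

```text
t: 5.7
eef_pos: [0.4854, 0.0424, 0.0711]
ee_rot: [-180.0, 0.0, 15.7]
force: [0.0, -0.5, 0.0]
width: -0.0
finger_force: 0.0
```

Converted, -0.1 cm / 80 = -0.0013.

Request:
move_arm(offset=[[0,0,-0.0013],[0,0,-0.0013],[0,0,-0.0013]], roll=[0,0,0], grip=[0,0,0])

```text
t: 5.95
eef_pos: [0.4857, 0.0424, 0.0704]
ee_rot: [180.0, -0.0, 15.7]
force: [-0.9, -0.7, 2.2]
width: -0.0002
finger_force: 0.8
```

Converted, -0.1 cm / 80 = -0.0013.

Request:
move_arm(offset=[[0,0,-0.0013],[0,0,-0.0013],[0,0,-0.0013]], roll=[0,0,0], grip=[0,0,0])

```text
t: 6.2
eef_pos: [0.4855, 0.0424, 0.0694]
ee_rot: [180.0, 0.0, 15.7]
force: [-1.2, -1.0, 4.0]
width: -0.0001
finger_force: 1.9
```

Converted, -0.1 cm / 80 = -0.0013.

Request:
move_arm(offset=[[0,0,-0.0013],[0,0,-0.0013],[0,0,-0.0013]], roll=[0,0,0], grip=[0,0,0])

```text
t: 6.45
eef_pos: [0.4854, 0.0423, 0.0683]
ee_rot: [180.0, 0.0, 15.7]
force: [-2.2, -0.4, 4.4]
width: -0.0001
finger_force: 2.5
```

Request:
move_arm(offset=[[0,0,-0.0013],[0,0,-0.0013],[0,0,-0.0013]], roll=[0,0,0], grip=[0,0,0])

```text
t: 6.7
eef_pos: [0.4852, 0.0423, 0.0672]
ee_rot: [180.0, 0.0, 15.7]
force: [-2.1, -1.8, 4.7]
width: -0.0001
finger_force: 2.5
```

Request:
move_arm(offset=[[0,0,-0.0006],[0,0,-0.0006],[0,0,-0.0006]], roll=[0,0,0], grip=[0,0,0])

```text
t: 6.95
eef_pos: [0.4852, 0.0423, 0.0667]
ee_rot: [180.0, 0.1, 15.8]
force: [-2.4, -1.2, 4.5]
width: -0.0003
finger_force: 2.7
```

Run:
```python
from h import *
im=get_image("top"); a=im[140:300,190:350].astype(int); b=cv2.imread("pics/top0.png")[140:300,190:350,::-1].astype(int)
print(np.abs(a-b).max(2).__gt__(40).sum(), im[210,267])
print(im[195:205,262:272].mean((0,1)), bot.get_obs()["force"])
```

```text
6452 [209 176 128]
[220.28 186.87 137.6 ] [-2.51682199 -1.11440231  5.3579217 ]
```

Converted, -0.05 cm / 80 = -0.0006.

Request:
move_arm(offset=[[0,0,-0.0006],[0,0,-0.0006],[0,0,-0.0006]], roll=[0,0,0], grip=[0,0,0])

```text
t: 7.25
eef_pos: [0.4852, 0.0423, 0.0661]
ee_rot: [-180.0, 0.1, 15.8]
force: [-4.0, -1.5, 4.1]
width: -0.0
finger_force: 2.6
```

Run:
```python
from h import *
im=get_image("wrist"); cv2.imwrite("pics/w3.png",im[...,::-1]); t=get_image("top"); cv2.imwrite("pics/top1.png",t[...,::-1])
print(im[20:60:10,311], t[195:205,262:272].mean((0,1)))
cv2.imwrite("pics/c3.png",np.hstack([im,cv2.resize(t[120:320,160:360],(400,400))])[:, ::1][:, 200:1000,::-1])
```

```text
[[199 155  95]
 [203 159 103]
 [203 159  99]
 [209 162 103]] [220.13 186.81 137.56]
```

View pics/c3.png

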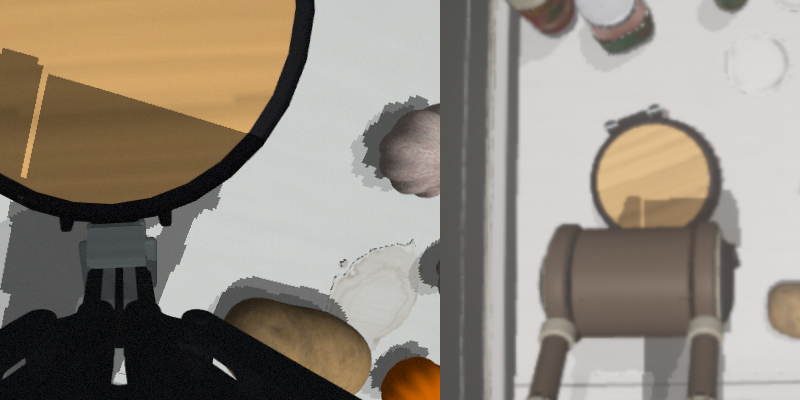

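Wrist and top crops: the lid is still shut and the fingertips rest on the outer half of the pad (crop 118,268). The force is mild at about 6 N, so I'm continuing in small steps.

Converted, -0.05 cm / 80 = -0.0006.

Request:
move_arm(offset=[[0,0,-0.0006],[0,0,-0.0006],[0,0,-0.0006]], roll=[0,0,0], grip=[0,0,0])

```text
t: 7.6
eef_pos: [0.4852, 0.0423, 0.0658]
ee_rot: [-180.0, 0.1, 15.8]
force: [-3.2, -3.0, 5.7]
width: -0.0001
finger_force: 3.5
```

Run:
```python
from h import *
im=get_image("wrist"); o=bot.get_obs()
print(im[20:140:20,311].tolist(),o["force"],o["eef_pos"],o["t"])
```

```text
[[204, 159, 102], [220, 175, 109], [229, 184, 117], [230, 186, 121], [232, 188, 120], [230, 188, 119]] [-3.3566814  -2.86719636  5.98622235] [0.48517775 0.04230194 0.06579354] 7.65
```

Converted, 16 cm / 80 = 0.2, 14 cm / 80 = 0.175.

Request:
move_arm(offset=[[-0.0038,-0.0013,0.0025],[-0.0188,-0.0063,0.0075],[-0.05,-0.015,0.0188],[-0.0875,-0.0275,0.0375],[-0.1188,-0.0375,0.0625],[-0.1188,-0.0375,0.1],[-0.1188,-0.0375,0.1375],[-0.1188,-0.0375,0.175],[-0.1188,-0.0375,0.2],[-0.1188,-0.0375,0.2],[-0.1188,-0.0375,0.2]], roll=[0,0,0,0,0,0,0,0,0,0,0], grip=[0,0,0,0,0,0,0,0,0,0,0])

```text
t: 8.57
eef_pos: [0.3921, 0.0126, 0.227]
ee_rot: [179.9, -0.3, 15.7]
force: [-1.1, -0.6, -1.2]
width: 0.0
finger_force: 0.0
```

Run:
```python
from h import *
s=get_image("scene"); t=get_image("top");cv2.imwrite("pics/top2.png",t[...,::-1]);cv2.imwrite("pics/scene2.png",s[...,::-1])
cv2.imwrite("pics/c4.png",np.hstack([cv2.resize(s[90:270,220:400],(400,400)),cv2.resize(t[120:320,180:380],(400,400))])[...,::-1])
```

```text
(no output)
```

View pics/c4.png

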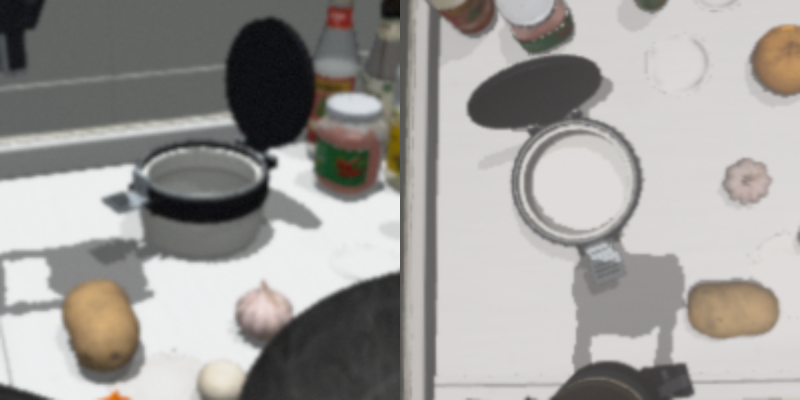

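The lid is standing open (top crop 535,90), the mouth is clear at (577,182), the garlic (747,181) is untouched, and the potato and mushroom have not moved.

Run:
```python
from h import *
import pickle
np.set_printoptions(precision=4,suppress=True)
P={n:camera_params(n) for n in("scene","top")}; w=pickle.load(open("w2.pkl","rb"))
t=cv2.imread("pics/top2.png"); h=cv2.cvtColor(t,cv2.COLOR_BGR2HSV)
# dark collar ring in top view
m=(h[...,2]<120); m[:178]=0; m[245:]=0; m[:,:230]=0; m[:,310:]=0
ys,xs=np.nonzero(m); e=cv2.minEnclosingCircle(np.stack([xs,ys],1).astype(np.float32)); print("ring",e)
cs,_=cv2.findContours(m.astype(np.uint8),cv2.RETR_EXTERNAL,cv2.CHAIN_APPROX_NONE); k=max(cs,key=len); el=cv2.fitEllipse(k); print(el)
for z in (.07,.077): print(plane(P["top"],el[0],z), plane(P["top"],(268.5,211),z))
W=cv2.imread("pics/w2.png"); hw=cv2.cvtColor(W,cv2.COLOR_BGR2HSV)
print("garlic hsv",hw[128,495],hw[140,515],"table",hw[100,430],hw[60,520])
c=(509,127)
m=((hw[...,0]>150)|(hw[...,0]<12))&(hw[...,1]>12)
try: cc,s,k=blob(m,np.array(c)); print(cc,s); c=cc
except Exception as ex: print(ex)
print(plane(w,c,.028),plane(P["top"],(353.7,211.5),.03)); print("tri",tri([(w,c),(P["top"],(353.7,211.5)),(P["scene"],(339,232))]))
```

```text
ring ((259.5, 209.0), 42.79320526123047)
((265.4822998046875, 209.02943420410156), (61.140174865722656, 72.35469818115234), 123.29119873046875)
[0.5877 0.0809 0.07  ] [0.5832 0.0742 0.07  ]
[0.5871 0.0798 0.077 ] [0.5825 0.0732 0.077 ]
garlic hsv [  8  29 139] [  3  33 141] table [ 60   4 174] [ 75   3 169]
[508.2371 136.6982] [ 480  114   60   44 1375]
[ 0.5764 -0.1169  0.028 ] [ 0.5813 -0.1178  0.03  ]
tri (array([ 0.5809, -0.1204,  0.021 ]), [np.float64(0.004323986710684989), np.float64(0.0022137876902722487), np.float64(0.003362165217739142)])
```

Converted, 18.9 cm / 80 = 0.2363, 16.2 cm / 80 = 0.2025.

Request:
move_arm(offset=[[0.0338,-0.0238,0],[0.0675,-0.0463,0],[0.1013,-0.07,0],[0.135,-0.0925,0],[0.1688,-0.1163,0],[0.2025,-0.1388,0],[0.2363,-0.1625,-0.0125],[0.2363,-0.1625,-0.05],[0.2363,-0.1625,-0.0875],[0.2363,-0.1625,-0.125],[0.2363,-0.1625,-0.1375],[0.2363,-0.1625,-0.1375],[0.2363,-0.1625,-0.1375],[0.2363,-0.1625,-0.1375]], roll=[0,0,0,0,0,0,0,0,0,0,0,0,0,0], grip=[8,8,8,8,8,8,8,8,8,8,8,8,8,8])

```text
t: 9.83
eef_pos: [0.5808, -0.1177, 0.1171]
ee_rot: [179.9, -0.1, 15.8]
force: [0.9, 0.4, 0.6]
width: 0.0796
finger_force: 0.0
```

Run:
```python
from h import *
import pickle
np.set_printoptions(precision=4,suppress=True)
w=camera_params("wrist"); im=get_image("wrist"); cv2.imwrite("pics/w4.png",im[...,::-1]); pickle.dump(w,open("w4.pkl","wb"))
o=bot.get_obs(); e=o["eef_pos"]; print(e,o["ee_rot"],o["force"])
for X in ((.581,-.118,.028),(.581,-.118,.056),(e[0],e[1],.028),(e[0],e[1],.056)): print(proj(w,X))
```

```text
[ 0.5813 -0.1179  0.1179] [179.883   -0.1956  15.756 ] [-0.4029 -0.0599  0.8409]
[318.8489 210.6725]
[318.9272 225.6378]
[318.8262 210.2571]
[318.9017 225.1791]
```

View pics/w4.png

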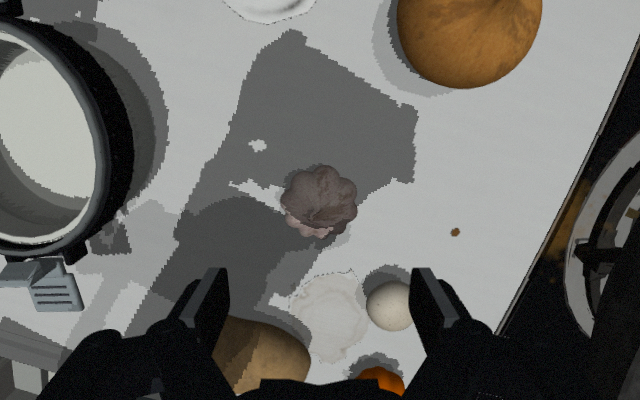

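Wrist view: garlic centred at (319,202), spanning 281–357 by 165–240, between the open fingers. That is about 5 mm ahead of my estimate. The mushroom (388,305) and potato (265,350) lie well behind the finger paths. Lowering and grasping.

Converted, -10.9 cm / 80 = -0.1363, -10 cm / 80 = -0.125.

Request:
move_arm(offset=[[0.005,0.0013,-0.025],[0.005,0.0013,-0.05],[0.005,0.0013,-0.075],[0.005,0.0013,-0.1],[0.005,0.0013,-0.125],[0.005,0.0013,-0.1363],[0.005,0.0013,-0.1363],[0.005,0.0013,-0.1363],[0.005,0.0013,-0.1363],[0.005,0.0013,-0.1363],[0.005,0.0013,-0.1363],[0.005,0.0013,-0.1363],[0.005,0.0013,-0.1363],[0.005,0.0013,-0.1363],[0.005,0.0013,-0.1363],[0.005,0.0013,-0.1363],[0.005,0.0013,-0.1363]], roll=[0,0,0,0,0,0,0,0,0,0,0,0,0,0,0,0,0], grip=[8,8,8,8,8,8,8,8,4.5,4.5,4.5,4.5,4.5,4.5,4.5,4.5,4.5], newtons=20)

```text
t: 11.3
eef_pos: [0.5853, -0.1171, 0.009]
ee_rot: [179.9, -0.2, 15.8]
force: [-0.7, 0.0, 6.1]
width: 0.0537
finger_force: 20.7
```

Converted, 19 cm / 80 = 0.2375, 17 cm / 80 = 0.2125.

Request:
move_arm(offset=[[0,0,0.025],[0,0,0.0625],[0,0,0.1],[0,0,0.1438],[0,0,0.1875],[-0.0025,0.0438,0.1875],[-0.0025,0.0875,0.1875],[-0.0025,0.1313,0.1875],[-0.0025,0.175,0.1875],[-0.0025,0.2125,0.1875],[-0.0025,0.2375,0.1875],[-0.0025,0.2375,0.1875],[-0.0025,0.2375,0.1875],[-0.0025,0.2375,0.1875]], roll=[0,0,0,0,0,0,0,0,0,0,0,0,0,0], grip=[4.5,4.5,4.5,4.5,4.5,4.5,4.5,4.5,4.5,4.5,4.5,4.5,4.5,4.5])

```text
t: 12.47
eef_pos: [0.5816, 0.073, 0.157]
ee_rot: [180.0, -0.0, 15.8]
force: [0.3, -0.3, -0.1]
width: 0.0539
finger_force: 21.4
```

Run:
```python
from h import *
np.set_printoptions(precision=4,suppress=True)
w=camera_params("wrist"); im=get_image("wrist"); t=get_image("top")
o=bot.get_obs(); e=o["eef_pos"]; print(e,o["width"],o["force"])
print("mouth predicted", proj(w,(.583,.0735,.077)))
cv2.imwrite("pics/c5.png",np.hstack([cv2.resize(im,(480,300)),cv2.resize(t[120:270,190:340],(300,300))])[...,::-1])
```

```text
[0.5816 0.0723 0.1569] 0.053230374544856074 [ 0.8383 -0.1007 -0.668 ]
mouth predicted [318.4064 213.0472]
```

View pics/c5.png

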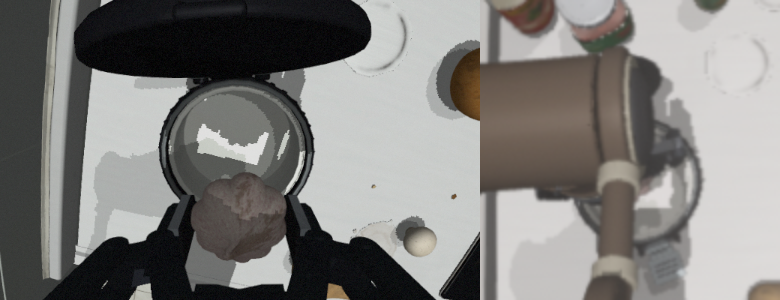

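The mouth (wrist view, ring 160–313 of 480, centre about 237,150) is under the garlic, but the wrist camera is on the side of the open lid. I'm turning 90° so it clears the lid, then lowering.

Converted, 0.2 cm / 80 = 0.0025, 0.1 cm / 80 = 0.0013, 90 degrees / 120 = 0.75.

Request:
move_arm(offset=[[0.0013,0.0025,0],[0.0013,0.0025,0],[0.0013,0.0025,0],[0.0013,0.0025,0],[0.0013,0.0025,0],[0.0013,0.0025,0],[0.0013,0.0025,0],[0.0013,0.0025,0],[0.0013,0.0025,0],[0.0013,0.0025,0],[0.0013,0.0025,0],[0.0013,0.0025,0],[0.0013,0.0025,0],[0.0013,0.0025,0],[0.0013,0.0025,0],[0.0013,0.0025,0]], roll=[0.0583,0.1167,0.175,0.2333,0.2917,0.35,0.4083,0.4667,0.525,0.5833,0.6417,0.7,0.75,0.75,0.75,0.75], grip=[4.5,4.5,4.5,4.5,4.5,4.5,4.5,4.5,4.5,4.5,4.5,4.5,4.5,4.5,4.5,4.5])

```text
t: 13.9
eef_pos: [0.5826, 0.0747, 0.1568]
ee_rot: [-180.0, 0.0, 105.5]
force: [0.1, -0.0, -0.9]
width: 0.0537
finger_force: 21.4
```

Converted, -12 cm / 80 = -0.15, -11 cm / 80 = -0.1375.

Request:
move_arm(offset=[[0,0,-0.025],[0,0,-0.05],[0,0,-0.075],[0,0,-0.1],[0,0,-0.1125],[0,0,-0.125],[0,0,-0.1375],[0,0,-0.15],[0,0,-0.15],[0,0,-0.15]], roll=[0,0,0,0,0,0,0,0,0,0], grip=[4.5,4.5,4.5,4.5,4.5,4.5,4.5,4.5,4.5,4.5])

```text
t: 14.73
eef_pos: [0.5824, 0.0754, 0.0365]
ee_rot: [-180.0, -0.0, 105.7]
force: [-0.3, -0.6, -0.6]
width: 0.0537
finger_force: 21.4
```

Converted, -1.3 cm / 80 = -0.0163, -1 cm / 80 = -0.0125.

Request:
move_arm(offset=[[0,0,-0.0063],[0,0,-0.0125],[0,0,-0.0163],[0,0,-0.0163],[0,0,-0.0163]], roll=[0,0,0,0,0], grip=[4.5,4.5,4.5,4.5,4.5])

```text
t: 15.15
eef_pos: [0.5824, 0.0754, 0.0236]
ee_rot: [-180.0, -0.0, 105.7]
force: [-0.2, -0.7, 0.1]
width: 0.0535
finger_force: 21.4
```

Converted, 24 cm / 80 = 0.3, 22 cm / 80 = 0.275.

Request:
move_arm(offset=[[0,0,0],[0,0,0],[0,0,0],[0,0,0],[0,0,0.0063],[0,0,0.0188],[0,0,0.0375],[0,0,0.075],[0,0,0.125],[0,0,0.175],[0,0,0.225],[0,0,0.275],[0,0,0.3],[0,0,0.3],[0,0,0.3]], roll=[0,0,0,0,0,0,0,0,0,0,0,0,0,0,0], grip=[6.3,6.3,6.3,6.3,6.3,6.3,6.3,6.3,6.3,6.3,6.3,6.3,6.3,6.3,6.3])

```text
t: 16.4
eef_pos: [0.5838, 0.0755, 0.267]
ee_rot: [179.7, 0.1, 105.7]
force: [-0.3, 0.5, 0.2]
width: 0.0629
finger_force: 0.0
```

Run:
```python
from h import *
np.set_printoptions(precision=4,suppress=True)
w=camera_params("wrist"); im=get_image("wrist"); s=get_image("scene")
o=bot.get_obs(); e=o["eef_pos"]; print(e,o["width"],o["force"],o["joint_positions"])
print("mouth", proj(w,(.583,.0735,.077)),"floor centre",proj(w,(.583,.0735,.03)))
cv2.imwrite("pics/c6.png",np.hstack([cv2.resize(im,(480,300)),cv2.resize(s[90:240,230:380],(300,300))])[...,::-1])
```

```text
[0.5815 0.0754 0.263 ] 0.06304855115293494 [ 0.0937  0.3239 -0.6021] [  3.13    11.8996  97.0625   0.0003  71.1451 -12.61  ]
mouth [315.6039 176.4619] floor centre [315.728  166.0378]
```

View pics/c6.png

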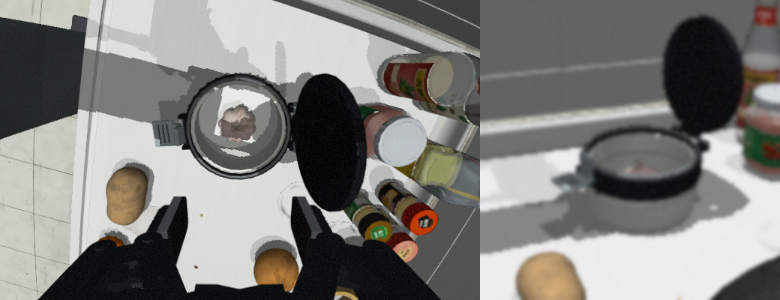

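Garlic lies in the canister (wrist crop 238,122; mouth centre 239,124). The lid is open and the pot has not moved. Before going behind the lid I'm checking the hanging basket's position numerically.

Run:
```python
from h import *
np.set_printoptions(precision=3,suppress=True)
P={n:camera_params(n) for n in("scene","top")}
for a in ((342,9),(350,2)):
  for b in ((145,98),(103,102)): print(a,b,*tri([(P["scene"],a),(P["top"],b)]))
for z in (.4,.5,.6): print(z,plane(P["top"],(145,98),z))
```

```text
(342, 9) (145, 98) [0.708 0.205 0.405] [np.float64(0.009841428887952345), np.float64(0.009841428887952336)]
(342, 9) (103, 102) [0.721 0.271 0.396] [np.float64(0.0023932699857244317), np.float64(0.0023932699857243736)]
(350, 2) (145, 98) [0.712 0.196 0.419] [np.float64(0.0003840221721578971), np.float64(0.00038402217215754075)]
(350, 2) (103, 102) [0.725 0.258 0.412] [np.float64(0.012955676483593258), np.float64(0.012955676483593373)]
0.4 [0.72  0.206 0.4  ]
0.5 [0.678 0.156 0.5  ]
0.6 [0.637 0.107 0.6  ]
```

Request:
move_arm(offset=[[0,0,0],[0,0,0],[0,0,0],[0,0,0]], roll=[0,0,0,0], grip=[0,0,0,0])

```text
t: 16.83
eef_pos: [0.582, 0.0754, 0.2625]
ee_rot: [-179.9, -0.0, 105.7]
force: [-0.1, 0.2, -0.3]
width: 0.0148
finger_force: 0.0
```

The hanging basket's near corner is at about (0.71, 0.20, z 0.40). I'll keep the wrist to the right of it: turn the camera away first, then go behind the lid from the right side.

Converted, -10.5 cm / 80 = -0.1313, 1.7 cm / 80 = 0.0213, -110 degrees / 120 = -0.9167.

Request:
move_arm(offset=[[0,-0.0313,0],[0.0063,-0.0625,0],[0.0125,-0.0938,0],[0.0213,-0.1313,0],[0.0213,-0.1313,0],[0.0213,-0.1313,0],[0.0213,-0.1313,0],[0.0213,-0.1313,0],[0.0213,-0.1313,0],[0.0213,-0.1313,0],[0.0213,-0.1313,0],[0.0213,-0.1313,0],[0.0213,-0.1313,0],[0.0213,-0.1313,0],[0.0213,-0.1313,0],[0.0213,-0.1313,0],[0.0213,-0.1313,0],[0.0213,-0.1313,0]], roll=[-0.0583,-0.1167,-0.175,-0.2333,-0.2917,-0.35,-0.4083,-0.4667,-0.525,-0.5833,-0.6417,-0.7,-0.7583,-0.8167,-0.875,-0.9167,-0.9167,-0.9167], grip=[0,0,0,0,0,0,0,0,0,0,0,0,0,0,0,0,0,0])

```text
t: 18.33
eef_pos: [0.5995, -0.0296, 0.2634]
ee_rot: [-180.0, 0.0, -4.1]
force: [-0.6, -0.1, -0.2]
width: -0.0002
finger_force: 0.0
```

Run:
```python
from h import *
print(bot.get_obs()["eef_pos"],bot.get_obs()["joint_positions"].round(1))
A=np.array([.583,.0735]);yaw=np.radians(18);u=np.array([np.cos(yaw),np.sin(yaw)]);r=np.array([u[1],-u[0]])
S=np.array([.7238,.0772,.1895])
for th,rho,L in ((100,112,40),(90,112,40),(80,113,40),(70,115,40),(60,118,35),(50,122,25),(40,127,15),(30,132,5),(25,134,2),(20,135,0),(15,135,0),(10,135,0),(7,135,0),(5,135,0),(3,135,0),(1,135,0),(0,135,0)):
    t=np.radians(th);X=74-rho*np.cos(t)+11*np.sin(t)+15;Z=81+rho*np.sin(t)+11*np.cos(t)
    p=np.r_[A+(X*u+L*r)/1000,Z/1000]; print(th,((p-S)*100).round(1).tolist(),p.round(3))
```

```text
[ 0.59946307 -0.02955798  0.263384  ] [-7.  13.4 95.2 -0.  71.4 87.1]
100 [-1.5, -0.5, -0.0] [0.709 0.072 0.189]
90 [-3.3, -1.1, 0.4] [0.69  0.066 0.193]
80 [-5.2, -1.7, 0.5] [0.672 0.06  0.194]
70 [-7.1, -2.3, 0.3] [0.652 0.054 0.193]
60 [-9.2, -2.5, -0.1] [0.631 0.052 0.189]
50 [-11.5, -2.2, -0.8] [0.609 0.056 0.182]
40 [-13.7, -1.8, -1.8] [0.586 0.059 0.171]
30 [-15.8, -1.5, -3.3] [0.566 0.063 0.157]
25 [-16.7, -1.4, -4.2] [0.557 0.063 0.148]
20 [-17.3, -1.4, -5.2] [0.551 0.063 0.138]
15 [-17.7, -1.6, -6.3] [0.546 0.062 0.127]
10 [-18.1, -1.7, -7.4] [0.543 0.061 0.115]
7 [-18.2, -1.7, -8.1] [0.541 0.06  0.108]
5 [-18.3, -1.7, -8.6] [0.541 0.06  0.104]
3 [-18.4, -1.8, -9.0] [0.54  0.06  0.099]
1 [-18.4, -1.8, -9.5] [0.539 0.059 0.094]
0 [-18.5, -1.8, -9.8] [0.539 0.059 0.092]
```

Converted, 12.4 cm / 80 = 0.155, 10.7 cm / 80 = 0.1338.

Request:
move_arm(offset=[[0.0388,0,0],[0.0775,0,0],[0.1163,0,0],[0.155,0,0],[0.155,0.0338,0],[0.155,0.0675,0],[0.155,0.1,0],[0.155,0.1338,0],[0.155,0.1338,0],[0.155,0.1338,0]], roll=[0,0,0,0,0,0,0,0,0,0], grip=[0,0,0,0,0,0,0,0,0,0])

```text
t: 19.17
eef_pos: [0.7234, 0.0791, 0.2633]
ee_rot: [180.0, 0.0, -4.0]
force: [0.2, -1.0, 0.7]
width: 0.0001
finger_force: 0.0
```

Now down behind the lid, then a slow sweep to about 70°.

Converted, -7.4 cm / 80 = -0.0925, -6 cm / 80 = -0.075.

Request:
move_arm(offset=[[0,0,-0.025],[0,0,-0.05],[0,0,-0.075],[0,0,-0.0925],[0,0,-0.0925],[0,0,-0.0925]], roll=[0,0,0,0,0,0], grip=[0,0,0,0,0,0])

```text
t: 19.67
eef_pos: [0.7229, 0.0765, 0.1885]
ee_rot: [180.0, 0.1, -4.3]
force: [-1.0, -0.4, 1.5]
width: -0.0001
finger_force: 0.0
```

Converted, -7.1 cm / 80 = -0.0888, -1.5 cm / 80 = -0.0188.

Request:
move_arm(offset=[[-0.0063,-0.0025,0],[-0.0125,-0.0038,0],[-0.0188,-0.0063,0],[-0.0263,-0.0088,0.0013],[-0.0338,-0.0113,0.0038],[-0.0413,-0.0138,0.005],[-0.0488,-0.0163,0.0063],[-0.0563,-0.0188,0.0063],[-0.065,-0.0213,0.0063],[-0.0725,-0.0238,0.005],[-0.08,-0.0263,0.005],[-0.0888,-0.0288,0.0038],[-0.0888,-0.0288,0.0038]], roll=[0,0,0,0,0,0,0,0,0,0,0,0,0], grip=[0,0,0,0,0,0,0,0,0,0,0,0,0])

```text
t: 20.75
eef_pos: [0.6507, 0.0541, 0.1923]
ee_rot: [180.0, 0.1, -4.3]
force: [1.1, 0.3, 0.1]
width: 0.0
finger_force: 0.3
```

Run:
```python
from h import *
h=cv2.cvtColor(get_image("wrist"),cv2.COLOR_BGR2HSV); h2=cv2.cvtColor(get_image("scene"),cv2.COLOR_BGR2HSV)
f=lambda h:(h[...,0]>8)&(h[...,0]<25)&(h[...,1]>90)&(h[...,2]>90)
m=f(h);print("wrist wood",m.sum(),np.argwhere(m).mean(0)); m=f(h2)[60:220,240:400];print("scene wood",m.sum(),np.argwhere(m).mean(0)+[60,240])
d=h2[60:160,270:380,2]<40; ys,xs=np.nonzero(d); print("dark",d.sum(),ys.min()+60)
```

```text
wrist wood 0 [nan nan]
scene wood 0 [nan nan]
dark 2222 60<stdin>:4: RuntimeWarning: Mean of empty slice.
  ret = um.true_divide(
```

Converted, -10.2 cm / 80 = -0.1275, -9.6 cm / 80 = -0.12.

Request:
move_arm(offset=[[-0.0088,-0.0013,-0.0013],[-0.0175,-0.0013,-0.0025],[-0.0263,-0.0025,-0.005],[-0.0363,-0.0013,-0.0075],[-0.0463,0,-0.01],[-0.055,0.0013,-0.0138],[-0.0638,0.0025,-0.0175],[-0.0738,0.005,-0.0213],[-0.0825,0.0063,-0.0263],[-0.0913,0.0075,-0.0325],[-0.1,0.0088,-0.0388],[-0.1088,0.01,-0.045],[-0.115,0.0113,-0.0513],[-0.12,0.0113,-0.0563],[-0.1238,0.0113,-0.0625],[-0.1275,0.0113,-0.0688],[-0.1275,0.0113,-0.0688]], roll=[0,0,0,0,0,0,0,0,0,0,0,0,0,0,0,0,0], grip=[0,0,0,0,0,0,0,0,0,0,0,0,0,0,0,0,0])

```text
t: 22.27
eef_pos: [0.5491, 0.0634, 0.1363]
ee_rot: [180.0, 0.2, -4.3]
force: [0.4, 0.6, -0.9]
width: -0.0002
finger_force: 0.3
```

Run:
```python
from h import *
o=bot.get_obs();print(o["eef_pos"],o["force"],o["finger_force"])
f=lambda h:(h[...,0]>8)&(h[...,0]<25)&(h[...,1]>70)&(h[...,2]>40)
for n,sl in (("wrist",np.s_[:,:]),("scene",np.s_[60:200,260:370]),("top",np.s_[140:260,220:320])):
    m=f(cv2.cvtColor(get_image(n),cv2.COLOR_BGR2HSV)[sl]); ys,xs=np.nonzero(m)
    print(n,m.sum(), (np.percentile(xs,[2,50,98])+(sl[1].start or 0),np.percentile(ys,[2,50,98])+(sl[0].start or 0)) if m.sum() else "")
```

```text
[0.54906892 0.06344109 0.13633733] [ 0.40171429  0.57552429 -0.85554752] 0.28395388304488733
wrist 0 
scene 0 
top 0
```

```bash
cat > wood.py <<'E'
from h import *
o=bot.get_obs();print(o["t"],o["eef_pos"],o["force"],o["finger_force"])
f=lambda h:(h[...,0]>8)&(h[...,0]<25)&(h[...,1]>70)&(h[...,2]>40)
for n,sl in (("wrist",np.s_[:,:]),("scene",np.s_[60:200,260:350])):
    m=f(cv2.cvtColor(get_image(n),cv2.COLOR_RGB2HSV)[sl]); ys,xs=np.nonzero(m)
    print(n,m.sum(), (np.percentile(xs,[2,50,98])+(sl[1].start or 0),np.percentile(ys,[2,50,98])+(sl[0].start or 0)) if m.sum() else "")
E
python3 wood.py
```

```text
22.4167 [0.55057682 0.06348867 0.13771847] [-0.31174447  0.45000254  0.22449551] 0.31672988523496315
wrist 54016 (array([180., 304., 619.]), array([ 70., 194., 331.]))
scene 408 (array([290.  , 316.  , 336.86]), array([141., 151., 159.]))
```

Converted, -3.2 cm / 80 = -0.04, -2.9 cm / 80 = -0.0363.

Request:
move_arm(offset=[[-0.0025,-0.0013,-0.0063],[-0.005,-0.0025,-0.0138],[-0.0075,-0.0025,-0.0213],[-0.01,-0.0038,-0.0275],[-0.0113,-0.0038,-0.0325],[-0.0113,-0.0038,-0.0363],[-0.0125,-0.0038,-0.04],[-0.0125,-0.0038,-0.04],[-0.0125,-0.0038,-0.04]], roll=[0,0,0,0,0,0,0,0,0], grip=[0,0,0,0,0,0,0,0,0])

```text
t: 23.27
eef_pos: [0.5402, 0.0604, 0.1055]
ee_rot: [180.0, 0.1, -4.3]
force: [-0.7, -0.4, 0.0]
width: 0.0001
finger_force: 0.4
```

Converted, -0.2 cm / 80 = -0.0025, -0.1 cm / 80 = -0.0013.

Request:
move_arm(offset=[[0,0,-0.0013],[0,0,-0.0025],[0,0,-0.0025],[0,0,-0.0025]], roll=[0,0,0,0], grip=[0,0,0,0])

```text
t: 23.6
eef_pos: [0.5407, 0.0605, 0.1039]
ee_rot: [-180.0, -0.0, -4.3]
force: [0.7, -0.7, 0.5]
width: 0.0001
finger_force: 0.4
```

```bash
python3 wood.py
```

```text
23.6 [0.54071036 0.06049224 0.103898  ] [ 0.65718443 -0.7207633   0.46149575] 0.3531052727430506
wrist 64921 (array([158., 292., 581.]), array([ 50., 183., 348.]))
scene 789 (array([286., 314., 336.]), array([ 71., 159., 168.]))
```

Converted, -0.2 cm / 80 = -0.0025, -0.1 cm / 80 = -0.0013.

Request:
move_arm(offset=[[0,0,-0.0013],[0,0,-0.0025],[0,0,-0.0025],[0,0,-0.0025]], roll=[0,0,0,0], grip=[0,0,0,0])

```text
t: 24.03
eef_pos: [0.5405, 0.0604, 0.1017]
ee_rot: [180.0, 0.0, -4.3]
force: [-0.1, 0.2, 0.9]
width: -0.0003
finger_force: 0.4
```

Converted, -0.1 cm / 80 = -0.0013.

Request:
move_arm(offset=[[0,0,-0.0013],[0,0,-0.0013],[0,0,-0.0013]], roll=[0,0,0], grip=[0,0,0])

```text
t: 24.28
eef_pos: [0.5406, 0.0604, 0.1007]
ee_rot: [-180.0, -0.0, -4.3]
force: [0.0, 0.0, 0.7]
width: 0.0
finger_force: 0.4
```

Converted, -0.1 cm / 80 = -0.0013.

Request:
move_arm(offset=[[0,0,-0.0013],[0,0,-0.0013],[0,0,-0.0013]], roll=[0,0,0], grip=[0,0,0])

```text
t: 24.53
eef_pos: [0.5406, 0.0604, 0.0997]
ee_rot: [-180.0, -0.0, -4.3]
force: [1.0, 0.5, 1.5]
width: -0.0001
finger_force: 0.4
```

Request:
move_arm(offset=[[0,0,-0.0013],[0,0,-0.0013],[0,0,-0.0013]], roll=[0,0,0], grip=[0,0,0])

```text
t: 24.78
eef_pos: [0.5406, 0.0604, 0.0988]
ee_rot: [180.0, -0.0, -4.3]
force: [-0.0, -0.3, 1.1]
width: 0.0002
finger_force: 0.5
```

Converted, -0.1 cm / 80 = -0.0013.

Request:
move_arm(offset=[[0,0,-0.0013],[0,0,-0.0013],[0,0,-0.0013]], roll=[0,0,0], grip=[0,0,0])

```text
t: 25.03
eef_pos: [0.5405, 0.0604, 0.0979]
ee_rot: [180.0, 0.0, -4.3]
force: [-1.3, -0.0, 3.0]
width: -0.0002
finger_force: 1.4
```

Converted, -0.1 cm / 80 = -0.0013.

Request:
move_arm(offset=[[0,0,-0.0013],[0,0,-0.0013],[0,0,-0.0013]], roll=[0,0,0], grip=[0,0,0])

```text
t: 25.28
eef_pos: [0.5404, 0.0604, 0.0969]
ee_rot: [180.0, 0.0, -4.3]
force: [-1.9, 0.7, 5.0]
width: -0.0004
finger_force: 2.3
```

Converted, -0.1 cm / 80 = -0.0013.

Request:
move_arm(offset=[[0,0,-0.0013],[0,0,-0.0013],[0,0,-0.0013]], roll=[0,0,0], grip=[0,0,0])

```text
t: 25.53
eef_pos: [0.5403, 0.0603, 0.0958]
ee_rot: [180.0, 0.0, -4.3]
force: [-2.5, -0.7, 4.6]
width: 0.0003
finger_force: 2.5
```

Converted, -0.1 cm / 80 = -0.0013.

Request:
move_arm(offset=[[0,0,-0.0013],[0,0,-0.0013],[0,0,-0.0013]], roll=[0,0,0], grip=[0,0,0])

```text
t: 25.78
eef_pos: [0.5403, 0.0603, 0.0948]
ee_rot: [180.0, 0.0, -4.2]
force: [-1.6, -2.1, 4.9]
width: 0.0002
finger_force: 2.6
```

Converted, -0.1 cm / 80 = -0.0013.

Request:
move_arm(offset=[[0,0,-0.0013],[0,0,-0.0013],[0,0,-0.0013]], roll=[0,0,0], grip=[0,0,0])

```text
t: 26.03
eef_pos: [0.5401, 0.0603, 0.094]
ee_rot: [180.0, 0.1, -4.2]
force: [-2.6, -0.8, 6.7]
width: -0.0002
finger_force: 3.3
```

Converted, -0.1 cm / 80 = -0.0013.

Request:
move_arm(offset=[[0,0,-0.0013],[0,0,-0.0013],[0,0,-0.0013]], roll=[0,0,0], grip=[0,0,0])

```text
t: 26.28
eef_pos: [0.5401, 0.0603, 0.093]
ee_rot: [180.0, 0.1, -4.2]
force: [-3.1, -1.8, 7.5]
width: -0.0003
finger_force: 3.5
```

Request:
move_arm(offset=[[0,0,-0.0006],[0,0,-0.0006],[0,0,-0.0006]], roll=[0,0,0], grip=[0,0,0])

```text
t: 26.53
eef_pos: [0.5401, 0.0602, 0.093]
ee_rot: [180.0, 0.1, -4.2]
force: [-5.3, -0.5, 8.9]
width: -0.0002
finger_force: 4.7
```

Converted, -0.05 cm / 80 = -0.0006.

Request:
move_arm(offset=[[0,0,-0.0006],[0,0,-0.0006],[0,0,-0.0006]], roll=[0,0,0], grip=[0,0,0])

```text
t: 26.78
eef_pos: [0.5401, 0.0602, 0.0929]
ee_rot: [180.0, 0.1, -4.2]
force: [-5.2, -1.3, 13.1]
width: 0.0
finger_force: 6.0
```

The force rises without any further travel, so this may be the hard stop. Backing off to see whether the lid follows.

Converted, 1 cm / 80 = 0.0125, 0.8 cm / 80 = 0.01.

Request:
move_arm(offset=[[0,0,0.0025],[0,0,0.005],[0,0,0.0075],[0,0,0.01],[0,0,0.0125],[0,0,0.0125],[0,0,0.0125]], roll=[0,0,0,0,0,0,0], grip=[0,0,0,0,0,0,0])

```text
t: 27.37
eef_pos: [0.5409, 0.0606, 0.1019]
ee_rot: [-180.0, -0.0, -4.3]
force: [0.0, -0.8, 0.0]
width: 0.0001
finger_force: 0.3
```

```bash
python3 wood.py
```

```text
27.3667 [0.54090121 0.06056773 0.10190295] [ 0.04283919 -0.83610882  0.03419439] 0.3243978689170035
wrist 65239 (array([157., 292., 581.]), array([ 50., 184., 350.]))
scene 808 (array([286., 314., 335.]), array([ 66.14, 159.  , 169.  ]))
```

The lid follows the finger, so it is not latched yet. I'll press nearer the front edge, where the lever is better.

Converted, -0.7 cm / 80 = -0.0088, -0.6 cm / 80 = -0.0075.

Request:
move_arm(offset=[[-0.0038,-0.0013,0],[-0.0088,-0.0025,0],[-0.0088,-0.0025,-0.0025],[-0.0088,-0.0025,-0.005],[-0.0088,-0.0025,-0.0075],[-0.0088,-0.0025,-0.0088],[-0.0088,-0.0025,-0.0088]], roll=[0,0,0,0,0,0,0], grip=[0,0,0,0,0,0,0])

```text
t: 28.05
eef_pos: [0.5322, 0.0581, 0.0947]
ee_rot: [179.9, 0.2, -4.2]
force: [-3.7, -1.4, 5.5]
width: -0.0002
finger_force: 2.6
```

Converted, -0.1 cm / 80 = -0.0013.

Request:
move_arm(offset=[[0,0,-0.0013],[0,0,-0.0013],[0,0,-0.0013]], roll=[0,0,0], grip=[0,0,0])

```text
t: 28.3
eef_pos: [0.5321, 0.058, 0.0938]
ee_rot: [179.9, 0.2, -4.2]
force: [-3.4, -1.6, 6.9]
width: -0.0
finger_force: 3.0
```

Converted, -0.1 cm / 80 = -0.0013.

Request:
move_arm(offset=[[0,0,-0.0013],[0,0,-0.0013],[0,0,-0.0013]], roll=[0,0,0], grip=[0,0,0])

```text
t: 28.55
eef_pos: [0.532, 0.058, 0.0932]
ee_rot: [179.9, 0.2, -4.2]
force: [-5.5, -1.6, 9.2]
width: -0.0006
finger_force: 4.3
```

Converted, -0.1 cm / 80 = -0.0013, -0.05 cm / 80 = -0.0006.

Request:
move_arm(offset=[[-0.0006,-0.0003,-0.0004],[-0.0013,-0.0004,-0.0006],[-0.0013,-0.0004,-0.0006],[-0.0013,-0.0004,-0.0006]], roll=[0,0,0,0], grip=[0,0,0,0])

```text
t: 28.88
eef_pos: [0.532, 0.058, 0.0932]
ee_rot: [180.0, 0.1, -4.3]
force: [-3.8, -0.6, 9.4]
width: 0.0003
finger_force: 4.6
```

Converted, -0.05 cm / 80 = -0.0006.

Request:
move_arm(offset=[[0,0,-0.0006],[0,0,-0.0006],[0,0,-0.0006]], roll=[0,0,0], grip=[0,0,0])

```text
t: 29.13
eef_pos: [0.532, 0.0579, 0.0925]
ee_rot: [180.0, 0.1, -4.2]
force: [-3.2, -0.7, 7.4]
width: -0.0001
finger_force: 3.8
```

Converted, -0.05 cm / 80 = -0.0006.

Request:
move_arm(offset=[[0,0,-0.0006],[0,0,-0.0006],[0,0,-0.0006]], roll=[0,0,0], grip=[0,0,0])

```text
t: 29.38
eef_pos: [0.532, 0.0579, 0.0921]
ee_rot: [180.0, 0.1, -4.2]
force: [-3.7, -1.0, 8.4]
width: 0.0003
finger_force: 4.5
```

Converted, -0.05 cm / 80 = -0.0006.

Request:
move_arm(offset=[[0,0,-0.0006],[0,0,-0.0006],[0,0,-0.0006]], roll=[0,0,0], grip=[0,0,0])

```text
t: 29.63
eef_pos: [0.5324, 0.0581, 0.0904]
ee_rot: [180.0, 0.0, -4.3]
force: [-0.0, -0.3, 0.3]
width: -0.0002
finger_force: 0.7
```

Snap: the force fell to zero. Lifting away to check that the lid holds.

Converted, 14 cm / 80 = 0.175, -12 cm / 80 = -0.15.

Request:
move_arm(offset=[[0,0,0.0038],[0,0,0.01],[0,0,0.0188],[0,0,0.0375],[0,0,0.075],[0,0,0.1125],[0,0,0.15],[-0.0375,-0.025,0.175],[-0.075,-0.05,0.175],[-0.1125,-0.075,0.175],[-0.15,-0.1,0.175],[-0.15,-0.1,0.175],[-0.15,-0.1,0.175],[-0.15,-0.1,0.175]], roll=[0,0,0,0,0,0,0,0,0,0,0,0,0,0], grip=[0,0,0,0,0,0,0,0,0,0,0,0,0,0])

```text
t: 30.8
eef_pos: [0.4134, -0.0219, 0.2317]
ee_rot: [-180.0, -0.2, -4.3]
force: [0.1, -0.2, 0.3]
width: -0.0001
finger_force: 0.0
```

Run:
```python
from h import *
o=bot.get_obs();print(o["t"],o["eef_pos"],o["force"])
f=lambda h:(h[...,0]>8)&(h[...,0]<25)&(h[...,1]>90)&(h[...,2]>120)
for n,s in (("scene",(311,161)),("top",(267,210))):
    im=get_image(n); c,st,k=blob(f(cv2.cvtColor(im,cv2.COLOR_RGB2HSV)),np.array(s)); e=cv2.fitEllipse(k); print(n,st,e)
    ref=cv2.imread(f"pics/{n}0.png")[...,::-1].astype(int)
    for nm,p in (("potato",dict(scene=(265,236),top=(346,275))),("mush",dict(scene=(319,261),top=(389,239))),("onion",dict(scene=(417,212),top=(374,150)))):
        x,y=p[n]; print(nm,np.abs(im[y-15:y+15,x-15:x+15].astype(int)-ref[y-15:y+15,x-15:x+15]).mean().round(1))
```

```text
30.8 [ 0.41343402 -0.02192887  0.23168705] [ 0.08234845 -0.1801778   0.29332279]
scene [286 150  52  24 980] ((311.51055908203125, 161.8109893798828), (22.62668228149414, 52.03410339355469), 90.75433349609375)
potato 4.0
mush 2.1
onion 1.8
top [ 240  184   56   55 2426] ((267.18218994140625, 210.71360778808594), (54.264793395996094, 55.099449157714844), 46.59974670410156)
potato 5.6
mush 3.2
onion 2.9
```

The lid's ellipse matches the first shut image to within 0.1 px in both views. It is latched, the canister has not shifted, and the other things are where they were.

```bash
python3 -c "
from station import bot
print(bot.hand_in())"
```

```text
the job is handed in; nothing more can be done
None
```

The garlic bulb is in the canister, the lid is latched shut by itself, and the canister, potato, mushroom and onion are where they started; I handed the job in at about 31 s, and no verdict came back.

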